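Turn the tube holder home in the brazing jig

TASK

Pick out the tube holder whose oblong foot matches the recess of the brazing jig, and stand it on the rim over the middle of that recess with its foot across the recess (turned at least 45 degrees from the recess's long direction). Then, pressing only lightly, turn it on the rim until the foot lines up and drops fully home, let go and leave it upright. Leave the other two tube holders standing where they are.

Things in the scene. Friction and masses are not known exactly. Their poses are not given: they have to be found in the camera images.
- holder: The tube holder that fits: loose, about 0.3 kg, aluminium. Flat oblong foot with round ends, 90 mm long (x) x 40 wide (y) x 14 thick; on its middle a square shank 26 x 26, faces along x and y, from 14 to 68 above the underside; copper collar, 22 diameter, up to 80. Grip two opposite shank faces from above, about 50 above the underside. Origin: centre of the foot's underside, z up.
- jig: Dark steel plate, fixed, 170 (x) x 130 (y) x 24 mm high. In the middle of its top a square-cornered recess 110 long (x) x 60 wide (y) x 14 deep, 2 bevel, bright floor 10 above the bench. Origin: centre of the underside, below the recess centre. The foot fits either way round, begins to drop within about 20 degrees of lined up; home, its top is flush and its underside 10 above the bench.
- long_holder: Bystander: a loose tube holder like the first, with the same shank and collar, but its oblong foot is 130 long x 40 wide x 14, too long for the recess. Origin: centre of the underside.
- round_holder: Bystander: a loose tube holder like the first, with the same shank and collar, but its foot is a round disc of 70 diameter x 14, too wide for the recess. Origin: centre of the underside.
Not all that is in view belongs to the job. Leave any brown, pink or yellow look-alike of the holder alone.

How it is judged:
On the way, in this order (a step that is already met when the one before it is completed fails the run):
1. the matching holder stands upright on the rim of the recess, within 20 mm of its middle, its foot at least 40 degrees across it (horizontal distance between holder and jig below 0.02 m and z of holder in the frame of jig between 0.021 and 0.028 m and angle between the x axis of holder and the x axis of jig, either way round above 0.7 rad and angle between holder's own z axis and vertical below 0.15 rad and contact force between holder and jig above 0.5 N), for 0.1 s.
2. it has been turned to within 35 degrees of the recess while still touching the jig, at most 4 mm off the rim's height (horizontal distance between holder and jig below 0.02 m and z of holder in the frame of jig between 0.019 and 0.028 m and angle between the x axis of holder and the x axis of jig, either way round below 0.61 rad and contact force between holder and jig above 0.1 N).
At the end, for the whole second after the job is handed in: The matching holder is at rest, upright within 6 degrees, its foot fully down in the recess (underside within 3 mm of the recess floor), within 18 mm of the middle and 28 degrees of the recess's long direction; the other two holders stand within 30 mm of where they were (horizontal distance between holder and jig below 0.018 m and z of holder in the frame of jig below 0.013 m and angle between the x axis of holder and the x axis of jig, either way round below 0.5 rad and angle between holder's own z axis and vertical below 0.1 rad and linear speed of holder below 0.02 m/s and distance of each of long_holder, round_holder from where it was at the start of the episode below 0.03 m); the robot touches nothing.
It fails at once if the holder is pressed on the rim of the recess with more than 50 N (contact force between holder and jig above 50 N and z of holder in the frame of jig above 0.02 m).
It fails at once if the long-footed or the round-footed holder is shifted by more than 30 mm or tipped (distance of any of long_holder, round_holder from where it was at the start of the episode above 0.03 m or angle between any of long_holder, round_holder's own z axis and vertical above 0.3 rad).
It also fails if it takes over 38 s, if anything falls off the work surface, if the arm or the gripper's body presses on something with over 40 N, if the wrist force passes 120 N, or if a joint passes its speed limit or range.

ROBOT

A 6-joint arm with a two-finger parallel gripper is mounted at the origin on the work surface. World frame = base frame: x ahead of the robot, y to its left, z up, the work surface at z = 0. Lengths are in m, angles in rad, forces in N, time in s.
With the tool pointing down it reaches from about 0.375 to 0.9 m from the base axis. Payload 3.1 kg.
Tool frame: the origin (TCP) lies midway between the tips of the shut fingers; the grasp point (between the pads) lies 19 mm behind it; x points along the fingers, z is the direction in which the jaws open and shut, and the axes are right-handed (so a half turn about x gives the same grasp; the last joint's range is limited). The gripper opens to 87 mm and grips with 3 to 60 N. Pads are 19 mm wide; open, the fingers measure 117 mm over their backs; the gripper's body (75 mm by 190 mm) begins 51 mm behind the grasp point.
Start: joints at [-1.395, 0.527, 1.433, -0, 1.181, -0.178], TCP at [0.217, -0.586, 0.223] pointing down, gripper open.
Joint ranges: [-3.08, 3.08], [-0.75, 2.2], [0.22, 2.44], [-1.43, 4.57], [0, 2.65], [-2.85, 2.85]. Speed limits (rad/s): [2.79, 2.79, 3.14, 3.14, 3.14, 3.14].

INTERFACE

Orientations are given as a unit quaternion [x, y, z, w].
In Python, from rig import robot, optics, workorder gives the robot as it stands.
- The arm moves only by the tool arm_command, never from a script. Its argument "plan" is a list of rows, each a list of 7 numbers: the shift along the tool's x, y, z in cm, then the turn, a rotation vector about the tool's x, y, z in rad, then the finger opening in cm, from 0 to 8.7. In form: [[x, y, z, ax, ay, az, gripper], ...]. A call has 1 to 12 rows; each row shifts and turns the pose as measured when the row begins, along the tool's axes as they then stand; what a row does not reach is not made up. A row lasts 1/8 s, in which the tool goes at most 62.5 mm and 10.7 degrees, less where a joint would pass 70% of its speed; a pose out of reach is approached as far as the arm can. A call with a gripper value outside its range is refused whole. The fingers move at their own pace and stop on an object; "grip_force" is the grip in N (left out, the last holds). Time passes only in rows, so rows that do not move let the fingers close. It gives the time, the measured TCP pose, the force and the opening at its end, in the units of the state.
- robot.get_obs(): the state, without advancing time (a new reading comes with each control period).
- optics.camera(name): name is "scene" or "side" or "wrist"; returns (picture, depth): 480x640x3 uint8, blue, green, red; 480x640 float32, m along the optical axis (not along the pixel's ray), 0 where there is no reading.
- optics.camera_info(name): a dict with "mtx" (3x3 intrinsics, pixels), "k1" (the pictures are not rectified: a ray, as slopes to the right and down, at radius r is drawn at 1 + k1 r^2 times it, then the intrinsics apply), "position" and "rotation" of the camera in the world; the wrist camera has in their place "tool_from_camera" (4x4, takes a point from camera to tool coordinates, whose origin is the TCP and whose axes are the tool frame's). Camera axes: x right, y down, z forward; pixel columns grow to the right and rows downward; lengths in m; the calibration is good to about 2 mm. A picture is of the moment at which its call begins: read the wrist's pose just before it. camera_info takes no time and is no camera call.
- workorder.hand_in(): hands the job in, once; it reports no verdict.
The state is a dict: "time": time; "q": joint angles; "joint_velocities": joint speeds; "joint_torque": joint torques, N m; "position": TCP position; "tool_rot": TCP orientation; "ft_force": force on the tool from outside, world axes, zero at the start; "moment": the same for the moment, N m; "grip_width": finger opening in m.
Only numpy, scipy, OpenCV 4.12 (cv2) and the standard library are available. Lean on these libraries where they do the work, as an engineer would, in place of code of your own. Each camera call takes 0.05 s, during which the arm holds its last target. There are 200 camera calls.

## Working session

There is one attempt and no reset: what is moved stays moved. The work goes in short steps, Python scripts to look and compute and a tool call to move; the robot and the scene stay as the last step left them, time stands still between calls to the robot, and variables do not carry over. Pictures are saved under pics/ and viewed, about 8 in all and at most 12, crops included, and the job is handed in when it is done.

Besides the shell and the picture viewer there is one more tool, called after "Request:" in YAML: its name, and indented under it one key for each argument. arm_command: Moves the arm, as the interface text tells. Its arguments: {"type":"object","properties":{"plan":{"type":"array"},"grip_force":{"type":"number"}},"required":["plan"]}

```bash
mkdir -p pics
cat > h.py <<'E'
import numpy as np, cv2
from rig import robot, optics, workorder
from scipy.spatial.transform import Rotation as R
def pose(o=None):
    o=o or robot.get_obs(); T=np.eye(4); T[:3,:3]=R.from_quat(o["tool_rot"]).as_matrix(); T[:3,3]=o["position"]; return T
def grab(n):
    T=pose(); ci=optics.camera_info(n)
    p,d=optics.camera(n)
    if n=="wrist": C=T@np.array(ci["tool_from_camera"])
    else:
        C=np.eye(4); r=np.array(ci["rotation"]); C[:3,:3]=r if r.shape==(3,3) else R.from_quat(r).as_matrix(); C[:3,3]=ci["position"]
    return p,d,C,ci
def cloud(d,C,ci):
    K=np.array(ci["mtx"]); k=ci["k1"]
    v,u=np.mgrid[0:480,0:640]
    q=cv2.undistortPoints(np.stack([u,v],-1).reshape(-1,1,2).astype(float),K,np.array([k,0,0,0.])).reshape(480,640,2)
    P=np.dstack([q*d[...,None],d])
    W=P@C[:3,:3].T+C[:3,3]; W[d==0]=np.nan
    return W
def save(n,name):
    p,d,C,ci=grab(n); cv2.imwrite(f"pics/{name}.png",p); W=cloud(d,C,ci); np.save(f"pics/{name}.npy",W); return p,W
E
python3 - <<'E'
from h import *
print(robot.get_obs())
a,_=save("scene","s1"); b,_=save("side","d1")
print(optics.camera_info("scene"),optics.camera_info("side"),optics.camera_info("wrist"))
E
```

```text
{'time': 0.0, 'q': array([-1.39451168e+00,  5.28461374e-01,  1.43390620e+00,  2.21682662e-05,
        1.18139219e+00, -1.78509378e-01]), 'joint_velocities': array([-0.00066903, -0.0008677 ,  0.00050571,  0.00050016,  0.00113939,
       -0.00050704]), 'joint_torque': array([-1.20392549e-03, -4.40050864e+01, -1.76591563e+01,  6.32253173e-02,
        5.84886339e-02, -1.75032460e-04]), 'position': array([ 0.21702068, -0.5853297 ,  0.22157334]), 'tool_rot': array([ 0.40446888,  0.5809212 , -0.40337388,  0.57984912]), 'ft_force': array([-0.12338437, -0.6687293 ,  0.02602237]), 'moment': array([-0.06185836,  0.02149646,  0.01801062]), 'grip_width': 0.08730061391556114}
{'mtx': array([[615.66501764,   0.        , 318.90558932],
       [  0.        , 615.66501764, 245.04943846],
       [  0.        ,   0.        ,   1.        ]]), 'k1': -0.13685658184703875, 'position': array([ 1.02098449, -0.18603784,  0.98030271]), 'rotation': array([ 0.82498231,  0.47644854, -0.14821211, -0.26539431])} {'mtx': array([[472.434126  ,   0.        , 321.21163069],
       [  0.        , 472.434126  , 232.9187483 ],
       [  0.        ,   0.        ,   1.        ]]), 'k1': -0.10205285275538675, 'position': array([0.14589567, 1.01191539, 0.62730744]), 'rotation': array([-0.13069968,  0.86781577, -0.47216395,  0.0829131 ])} {'mtx': array([[403.60709518,   0.        , 311.8430569 ],
       [  0.        , 403.60709518, 243.24740237],
       [  0.        ,   0.        ,   1.        ]]), 'k1': 0.0255796332213155, 'tool_from_camera': array([[ 5.31261678e-04, -2.44666763e-01,  9.69607082e-01,
        -1.62772728e-01],
       [ 2.83073936e-04, -9.69607143e-01, -2.44666933e-01,
         6.69978852e-02],
       [ 9.99999819e-01,  4.04452658e-04, -4.45856334e-04,
        -6.44004518e-04],
       [ 0.00000000e+00,  0.00000000e+00,  0.00000000e+00,
         1.00000000e+00]])}
```

View pics/s1.png

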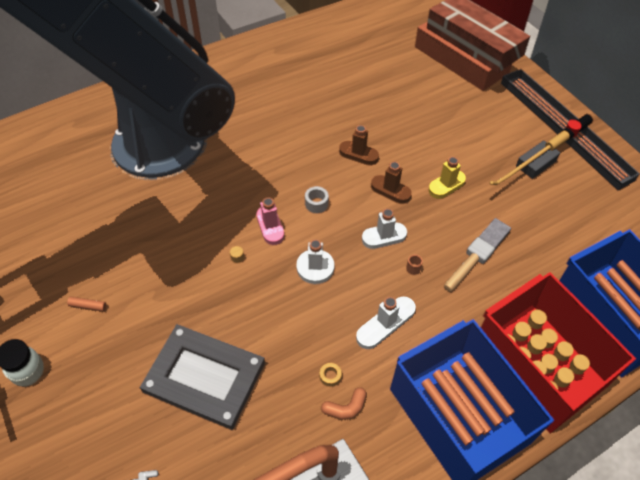

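The silver candidates are the round-footed one at (315,263), an oblong at (385,235) and a longer oblong at (387,322). The brown (359,148; 392,186), pink (270,222) and yellow (448,178) ones are look-alikes. The jig is at (203,375). The short oblong at (385,235) should be the match, so I'll measure the foot lengths and view one crop.

```bash
cat > m.py <<'E'
from h import *
W=np.load("pics/s1.npy"); im=cv2.imread("pics/s1.png")
def seg(c,r,lo,hi,name,sat=70,mask=None):
    v,u=np.mgrid[0:480,0:640]
    hsv=cv2.cvtColor(im,cv2.COLOR_BGR2HSV)
    m=(abs(u-c[0])<r)&(abs(v-c[1])<r)&(W[...,2]>lo)&(W[...,2]<hi)&(hsv[...,1]<sat)
    if mask is not None: m&=mask(hsv)
    n,l,st,_=cv2.connectedComponentsWithStats(m.astype(np.uint8))
    i=1+np.argmax(st[1:,4]); P=W[l==i]
    rc=cv2.minAreaRect((P[:,:2]*1000).astype(np.float32))
    print(name,len(P),"z",np.median(P[:,2]).round(4),"rect",rc)
    return P
for n,c in dict(round=(315,263),short=(385,235),long=(387,322)).items():
    seg(c,40,0.007,0.021,n+" foot")
    seg(c,40,0.03,0.066,n+" shank",120)
    P=W[c[1]-40:c[1]+20,c[0]-20:c[0]+30].reshape(-1,3); P=P[P[:,2]>.071]; print("collar",P.mean(0).round(4),len(P),P[:,2].max())
seg((203,375),70,0.019,0.03,"jig",120)
seg((203,375),35,0.003,0.016,"recess",120)
E
python3 m.py
python3 -c "
import cv2;i=cv2.imread('pics/s1.png')[190:360,240:450];cv2.imwrite('pics/s1c.png',cv2.resize(i,None,fx=3.5,fy=3.5,interpolation=2))"
```

```text
round foot 702 z 0.0129 rect ((468.1336669921875, 135.21060180664062), (68.60040283203125, 69.80071258544922), 68.63307189941406)
round shank 170 z 0.0491 rect ((475.4830017089844, 130.36061096191406), (24.033906936645508, 8.617897033691406), 61.50685119628906)
collar [0.4676 0.1351 0.0778] 121 0.08233483772666395
short foot 567 z 0.0126 rect ((471.7370300292969, 290.11138916015625), (90.22600555419922, 44.42920684814453), 74.34278869628906)
short shank 217 z 0.0496 rect ((472.5323181152344, 289.2287292480469), (28.090055465698242, 27.500890731811523), 75.50273132324219)
collar [0.4726 0.2885 0.0781] 107 0.08195782331423862
long foot 1090 z 0.0137 rect ((632.8202514648438, 187.05291748046875), (42.30168151855469, 130.34298706054688), 10.129050254821777)
long shank 204 z 0.0485 rect ((639.8475341796875, 181.885498046875), (35.486534118652344, 19.482101440429688), 56.38908386230469)
collar [0.6336 0.1856 0.0788] 142 0.08338443122774675
jig 5179 z 0.0235 rect ((565.5855712890625, -139.33255004882812), (172.6875, 132.23843383789062), 38.276615142822266)
recess 2050 z 0.0101 rect ((562.8087768554688, -139.06600952148438), (109.59611511230469, 60.457618713378906), 37.19662094116211)
```

View pics/s1c.png

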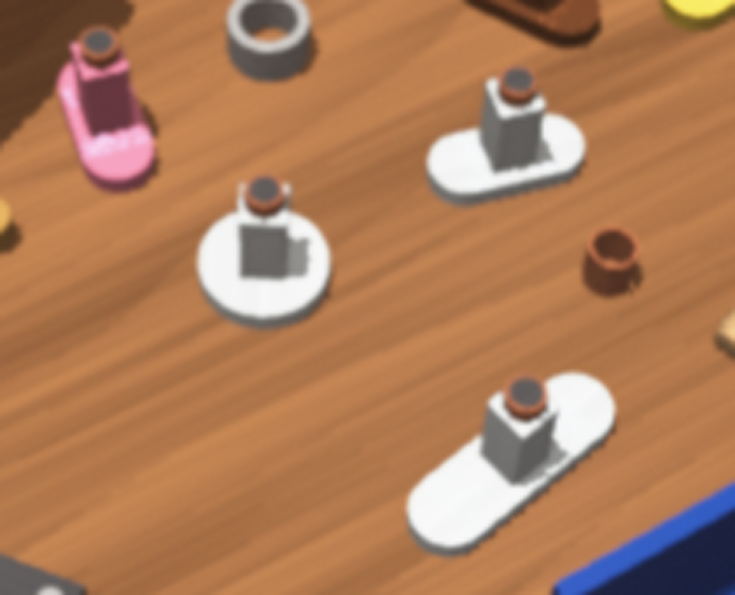

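The crop confirms it: the oblong at (385,235) has a 90 mm foot, the one at (387,322) 130 mm, and the round one 70 mm, all at the expected heights. The jig rim is at z 0.0235 and the recess measures 110 x 60. Next is planning the approach.

```bash
cat > p.py <<'E'
from h import *
def down(yaw): # tool x down, tool z (jaws) at yaw
    z=np.array([np.cos(yaw),np.sin(yaw),0]); x=np.array([0,0,-1.]); return np.column_stack([x,np.cross(z,x),z])
def yaw(T): return np.arctan2(T[1,2],T[0,2])
def steps(T,p,y,n,g,dec=2):
    """n rounded rows from T to position p, jaw yaw y(rad)"""
    rows=[];T=T.copy();G=down(y)
    for i in range(n,0,-1):
        d=T[:3,:3].T@((np.array(p)-T[:3,3])/i)*100
        w=R.from_matrix(T[:3,:3].T@G).as_rotvec()/i
        d=d.round(dec);w=w.round(3)
        rows.append([*map(float,d),*map(float,w),g])
        T[:3,3]+=T[:3,:3]@d/100; T[:3,:3]=T[:3,:3]@R.from_rotvec(w).as_matrix()
    return rows,T
def show(rows):
    print("["+",\n".join(str(r).replace(" ","") for r in rows)+"]")
E
python3 - <<'E'
from p import *
o=robot.get_obs();T=pose(o);print(T.round(3),np.degrees(yaw(T)),np.degrees(o["q"][[0,5]]))
W=np.load("pics/s1.npy");d=np.hypot(W[...,0]-.472,W[...,1]-.2893)
m=(W[...,2]>.025)&(d>.03)&(d<.16);v,u=np.nonzero(m)
ang=np.degrees(np.arctan2(W[m][:,1]-.2893,W[m][:,0]-.472))
for a in range(-180,180,20):
    s=(ang>=a)&(ang<a+20)
    if s.sum()>5: print(a,d[m][s].min().round(3),W[m][s][:,2].max().round(3))
# foot PCA
E
```

```text
[[-0.     0.938  0.347  0.217]
 [ 0.002  0.347 -0.938 -0.585]
 [-1.     0.    -0.002  0.222]
 [ 0.     0.     0.     1.   ]] -69.67328230848887 [-79.89992966 -10.22657464]
-180 0.146 0.03
-160 0.134 0.033
-100 0.136 0.082
-20 0.081 0.033
0 0.075 0.034
120 0.106 0.083
140 0.107 0.084
```

Run:
```python
from p import *
T=pose()
r,T=steps(T,[.50,-.25,.22],np.radians(-45),8,6,1);show(r)
r,T=steps(T,[.472,.2893,.16],np.radians(-15.5),10,6,1);show(r)
```

```text
[[0.0,4.8,-2.7,-0.054,-0.0,-0.0,6],
[0.0,4.9,-2.4,-0.054,-0.0,-0.0,6],
[0.0,5.0,-2.2,-0.054,-0.0,-0.0,6],
[0.0,5.2,-1.9,-0.054,-0.0,-0.0,6],
[0.1,5.2,-1.6,-0.054,-0.0,-0.0,6],
[0.0,5.3,-1.3,-0.054,-0.001,-0.0,6],
[0.1,5.4,-1.1,-0.053,-0.0,-0.0,6],
[0.0,5.5,-0.8,-0.054,-0.001,-0.001,6]]
[[0.6,3.6,-4.0,-0.051,0.0,0.0,6],
[0.6,3.8,-3.8,-0.052,0.0,0.0,6],
[0.6,4.0,-3.6,-0.051,0.0,0.0,6],
[0.6,4.2,-3.4,-0.052,0.0,0.0,6],
[0.6,4.4,-3.2,-0.051,0.0,0.0,6],
[0.6,4.5,-3.0,-0.052,0.0,0.0,6],
[0.6,4.7,-2.7,-0.051,0.0,0.0,6],
[0.6,4.8,-2.5,-0.052,0.0,0.0,6],
[0.6,4.9,-2.2,-0.051,0.0,0.0,6],
[0.6,5.0,-2.0,-0.052,0.0,0.0,6]]
```

Request:
arm_command:
  plan:
    - [0,4.8,-2.7,-0.054,0,0,6]
    - [0,4.9,-2.4,-0.054,0,0,6]
    - [0,5,-2.2,-0.054,0,0,6]
    - [0,5.2,-1.9,-0.054,0,0,6]
    - [0,5.2,-1.6,-0.054,0,0,6]
    - [0,5.3,-1.3,-0.054,0,0,6]
    - [0,5.4,-1.1,-0.054,0,0,6]
    - [0,5.5,-0.8,-0.054,0,0,6]

```text
time: 1.1
position: [0.5037, -0.2419, 0.2188]
tool_rot: [0.27, 0.655, -0.268, 0.653]
ft_force: [-0.3, -0.6, 0.2]
grip_width: 0.0601
```

Request:
arm_command:
  plan:
    - [0.6,3.6,-4,-0.051,0,0,6]
    - [0.6,3.8,-3.8,-0.052,0,0,6]
    - [0.6,4,-3.6,-0.051,0,0,6]
    - [0.6,4.2,-3.4,-0.052,0,0,6]
    - [0.6,4.4,-3.2,-0.051,0,0,6]
    - [0.6,4.5,-3,-0.052,0,0,6]
    - [0.6,4.7,-2.7,-0.051,0,0,6]
    - [0.6,4.8,-2.5,-0.052,0,0,6]
    - [0.6,4.9,-2.2,-0.051,0,0,6]
    - [0.6,5,-2,-0.052,0,0,6]

```text
time: 2.35
position: [0.4682, 0.3134, 0.1565]
tool_rot: [0.088, 0.702, -0.086, 0.702]
ft_force: [1.9, 0.7, -0.7]
grip_width: 0.0602
```

Run:
```python
from p import *
p,W=save("wrist","w1");T=pose();o=robot.get_obs();print(o["time"],T.round(4),np.degrees(yaw(T)),o["ft_force"])
d=np.hypot(W[...,0]-.472,W[...,1]-.2893)
for a,b,r in ((.008,.019,.07),(.062,.072,.03),(.074,.09,.03)):
    P=W[(W[...,2]>a)&(W[...,2]<b)&(d<r)]
    if len(P)>10: print(a,len(P),P.mean(0).round(4),cv2.minAreaRect((P[:,:2]*1000).astype(np.float32)))
r,T=steps(T,[.472,.2893,.16],np.radians(-15.5),2,6,1);show(r)
```

```text
2.4 [[ 3.000e-04  2.403e-01  9.707e-01  4.672e-01]
 [ 7.600e-03  9.707e-01 -2.403e-01  3.198e-01]
 [-1.000e+00  7.500e-03 -1.500e-03  1.561e-01]
 [ 0.000e+00  0.000e+00  0.000e+00  1.000e+00]] -13.90690156568384 [ 0.64761553  3.48972847 -0.33699779]
0.008 2900 [0.4726 0.3054 0.0146] ((470.819580078125, 294.4536437988281), (86.6878433227539, 40.002830505371094), 75.98095703125)
0.062 631 [0.4715 0.2987 0.0681] ((470.5704650878906, 292.8873596191406), (26.678579330444336, 25.200037002563477), 75.85919952392578)
0.074 943 [0.4707 0.2941 0.0804] ((470.60736083984375, 293.2356262207031), (21.020837783813477, 21.032089233398438), 30.601634979248047)
[[-0.2,-1.4,0.6,0.014,-0.001,-0.004,6],
[-0.2,-1.4,0.6,0.014,-0.001,-0.003,6]]
```

View pics/w1.png

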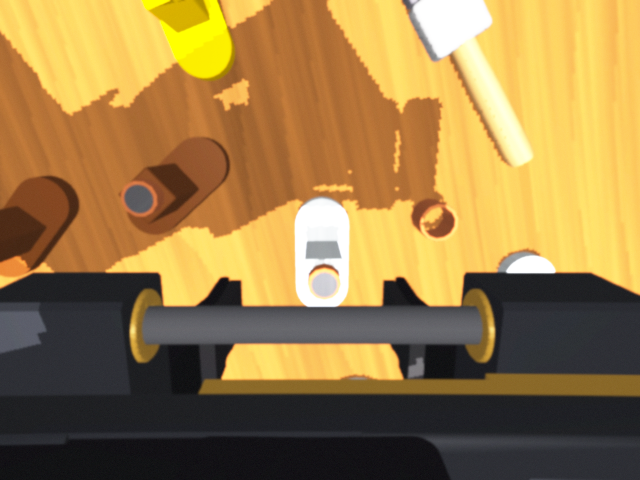

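The wrist view shows the silver short foot upright, with its collar at (324,283), between the open fingers. The arm was still coasting during that picture, so I'll settle the arm and measure again.

Request:
arm_command:
  plan:
    - [-0.2,-1.4,0.6,0.014,0,0,6]
    - [-0.2,-1.4,0.6,0.014,0,0,6]
    - [0,0,0,0,0,0,6]

```text
time: 2.78
position: [0.4709, 0.2878, 0.159]
tool_rot: [0.097, 0.702, -0.093, 0.7]
ft_force: [0.6, 0.5, -1.2]
grip_width: 0.06
```

```bash
cat > q.py <<'E'
from p import *
def meas(name,c):
    p,W=save("wrist",name);T=pose();o=robot.get_obs();print(o["time"],T[:3,3].round(4),np.degrees(yaw(T)),T[:3,0].round(4),o["ft_force"])
    d=np.hypot(W[...,0]-c[0],W[...,1]-c[1])
    for a,b,r in ((.008,.019,.07),(.062,.072,.03),(.076,.09,.03)):
        P=W[(W[...,2]>a)&(W[...,2]<b)&(d<r)]
        if len(P)>10: print(a,len(P),P.mean(0).round(4),cv2.minAreaRect((P[:,:2]*1000).astype(np.float32)))
    return T,W
E
python3 - <<'E'
from q import *
T,W=meas("w2",(.472,.29))
for y in (.2893,.2915):
  r,_=steps(T,[.4713,y,.031],np.radians(-15),4,6,2);show(r)
E
```

```text
2.825 [0.471  0.2881 0.1591] -15.494145798945215 [-0.002   0.0062 -1.    ] [ 0.07191501  0.01509058 -0.47492482]
0.008 3306 [0.4726 0.2997 0.0146] ((470.39642333984375, 292.8177795410156), (89.71573638916016, 40.061927795410156), 76.13825225830078)
0.062 637 [0.4717 0.2975 0.0682] ((470.39776611328125, 293.0036315917969), (26.452465057373047, 25.83165740966797), 76.1279525756836)
0.076 953 [0.4707 0.2935 0.0807] ((470.5372314453125, 293.0819091796875), (21.13735008239746, 21.206737518310547), 56.86635971069336)
[[3.2,0.01,0.01,-0.002,-0.001,-0.001,6],
[3.2,0.02,0.01,-0.002,-0.001,-0.001,6],
[3.2,0.02,0.01,-0.002,-0.001,-0.002,6],
[3.21,0.03,-0.0,-0.003,-0.001,-0.001,6]]
[[3.2,0.07,-0.0,-0.002,-0.001,-0.001,6],
[3.2,0.07,-0.01,-0.002,-0.001,-0.001,6],
[3.2,0.07,-0.01,-0.002,-0.001,-0.002,6],
[3.21,0.08,-0.01,-0.003,-0.001,-0.001,6]]
```

Request:
arm_command:
  plan:
    - [3,0.1,-0.04,-0.006,0,0,6]
    - [3,0.1,-0.03,-0.006,0,0,6]
    - [2.8,0.1,-0.03,-0.006,-0.002,-0.002,6]
    - [2,0.1,-0.03,-0.006,-0.002,-0.002,6]
    - [1,0,0,0,0,0,6]
    - [0,0,0,0,0,0,6]

```text
time: 3.58
position: [0.4756, 0.2882, 0.0405]
tool_rot: [0.093, 0.699, -0.089, 0.703]
ft_force: [-0.4, -0.1, 0.4]
grip_width: 0.0602
```

Run:
```python
from p import *
T=pose();o=robot.get_obs();print(o["time"],T[:3,3].round(4),np.degrees(yaw(T)),T[:3,0].round(4),o["ft_force"])
r,_=steps(T,[.4705,.2925,.031],np.radians(-14),1,6,2);show(r)
```

```text
3.575 [0.4756 0.2882 0.0405] -14.79013178353538 [ 0.0068  0.0038 -1.    ] [-0.41584073 -0.10452053  0.35611634]
[[0.95,0.28,-0.61,-0.014,0.006,-0.005,6]]
```

Request:
arm_command:
  plan:
    - [0.9,0.3,-0.6,-0.014,0.006,-0.005,6]
    - [0,0,0,0,0,0,6]

```text
time: 3.82
position: [0.4713, 0.2929, 0.0323]
tool_rot: [0.087, 0.701, -0.086, 0.702]
ft_force: [0.2, 1.1, 0.8]
grip_width: 0.06
```

Run:
```python
from p import *
T=pose();o=robot.get_obs();print(o["time"],T[:3,3].round(4),np.degrees(yaw(T)),T[:3,0].round(4),o["ft_force"])
r,_=steps(T,[.4705,.2925,.031],np.radians(-14),1,6,2);show(r)
p,W=save("wrist","w3")
```

```text
3.825 [0.4713 0.2929 0.0323] -13.989878032066263 [ 0.0015  0.0012 -1.    ] [0.17827156 1.08658718 0.81343922]
[[0.13,-0.06,-0.07,0.0,0.001,-0.002,6]]
```

View pics/w3.png

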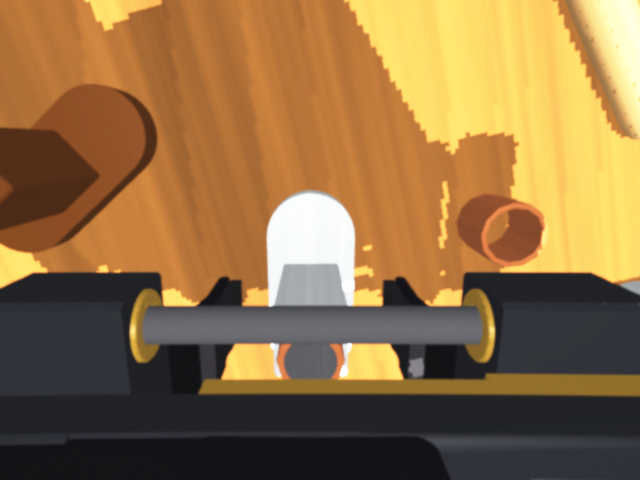

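The shank is centred between the fingers (collar at (311,360), foot edges at 268 and 355). Time to grip and lift.

Request:
arm_command:
  plan:
    - [0,0,0,0,0,0,3]
    - [0,0,0,0,0,0,1.5]
    - [0,0,0,0,0,0,1.5]
    - [0,0,0,0,0,0,1.5]
  grip_force: 25

```text
time: 4.38
position: [0.4724, 0.2935, 0.0339]
tool_rot: [0.087, 0.7, -0.085, 0.703]
ft_force: [-3.7, 1.5, 2.5]
grip_width: 0.0276
```

Request:
arm_command:
  plan:
    - [-2,0,0,0,0,0,1.5]
    - [-3,0,0,0,0,0,1.5]
    - [-4,0,0,0,0,0,1.5]
    - [-3,0,0,0,0,0,1.5]
    - [0,0,0,0,0,0,1.5]

```text
time: 5.0
position: [0.4691, 0.2921, 0.1537]
tool_rot: [0.086, 0.703, -0.087, 0.701]
ft_force: [-0.0, -0.5, -3.0]
grip_width: 0.0259
```

Run:
```python
from p import *
T=pose();o=robot.get_obs();print(o["time"],T[:3,3].round(4),np.degrees(yaw(T)),T[:3,0].round(4),o["ft_force"],o["grip_width"])
r,T=steps(T,[.54,.08,.15],np.radians(0),5,1.5,1);show(r)
r,T=steps(T,[.563,-.137,.12],np.radians(10),6,1.5,1);show(r)
```

```text
5.0 [0.4691 0.2921 0.1537] -14.002512454159193 [-3.9e-03 -6.0e-04 -1.0e+00] [-0.00628212 -0.47969422 -2.98660083] 0.025868659921428335
[[0.1,-3.8,2.4,-0.049,-0.001,0.0,1.5],
[0.1,-3.9,2.2,-0.049,-0.001,0.0,1.5],
[0.1,-4.0,2.0,-0.049,-0.001,0.0,1.5],
[0.0,-4.1,1.8,-0.049,-0.0,0.001,1.5],
[0.1,-4.1,1.7,-0.048,-0.001,0.0,1.5]]
[[0.5,-3.6,0.4,-0.029,0.0,0.0,1.5],
[0.5,-3.6,0.3,-0.029,0.0,0.0,1.5],
[0.5,-3.6,0.2,-0.029,0.0,0.0,1.5],
[0.5,-3.7,0.0,-0.029,0.0,0.0,1.5],
[0.5,-3.6,-0.0,-0.029,0.0,0.0,1.5],
[0.5,-3.7,-0.2,-0.03,0.0,0.0,1.5]]
```

Request:
arm_command:
  plan:
    - [0,-3.8,2.4,-0.049,0,0,1.5]
    - [0,-3.9,2.2,-0.049,0,0,1.5]
    - [0,-4,2,-0.049,0,0,1.5]
    - [0,-4.1,1.8,-0.049,0,0,1.5]
    - [0,-4.1,1.7,-0.049,0,0,1.5]
    - [0.4,-3.6,0.4,-0.029,0,0,1.5]
    - [0.4,-3.6,0.3,-0.029,0,0,1.5]
    - [0.4,-3.6,0.2,-0.029,0,0,1.5]
    - [0.4,-3.6,0,-0.029,0,0,1.5]
    - [0.4,-2.5,0,-0.029,0,0,1.5]
    - [0.4,-1.5,0,-0.029,0,0,1.5]
    - [0,0,0,0,0,0,1.5]

```text
time: 6.5
position: [0.5516, -0.1135, 0.1037]
tool_rot: [-0.063, 0.718, 0.07, 0.69]
ft_force: [-0.6, 0.6, -2.2]
grip_width: 0.0256
```

Run:
```python
from p import *
T0=T=pose();o=robot.get_obs();print(o["time"],T[:3,3].round(4),np.degrees(yaw(T)),T[:3,0].round(4),o["ft_force"],o["grip_width"])
p,W=save("wrist","w4")
for a,b,r in ((.017,.03,.13),(.003,.016,.09)):
    d=np.hypot(W[...,0]-.5645,W[...,1]+.139)
    P=W[(W[...,2]>a)&(W[...,2]<b)&(d<r)]
    print(len(P),np.median(P[:,2]),cv2.minAreaRect((P[:,:2]*1000).astype(np.float32)))
r,T=steps(T,[.5645,-.139,.09],np.radians(10),3,1.5,1);show(r)
```

```text
6.5 [ 0.5516 -0.1135  0.1037] 10.837437298039854 [-0.0406  0.0062 -0.9992] [-0.64928704  0.57350192 -2.19225056] 0.02560326812875062
13765 0.024604691997678674 ((564.11474609375, -134.69357299804688), (170.39410400390625, 123.54257202148438), 38.298545837402344)
3653 0.010942461047494412 ((552.2772827148438, -123.88706970214844), (123.24169158935547, 91.82634735107422), 38.21953582763672)
[[0.4,-0.9,0.3,0.005,-0.013,-0.004,1.5],
[0.5,-0.9,0.3,0.005,-0.013,-0.005,1.5],
[0.4,-1.0,0.2,0.004,-0.013,-0.004,1.5]]
```

View pics/w4.png

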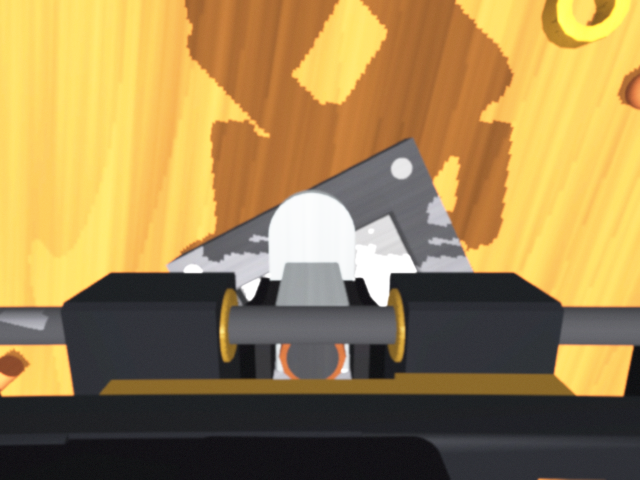

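Run:
```python
from h import *
W=np.load("pics/w4.npy");S=np.load("pics/s1.npy")
a=np.radians(38.25);c=np.array([.5645,-.139])
for n,X in (("w",W),("s",S)):
    L=(X[...,:2]-c)@np.array([[np.cos(a),-np.sin(a)],[np.sin(a),np.cos(a)]])
    m=(X[...,2]>.018)&(X[...,2]<.03)&(abs(L[...,0])<.11)&(abs(L[...,1])<.09)
    l=L[m]
    for ax in (0,1):
        for sgn in (1,-1):
            o=l[:,1-ax]; q=[]
            for lo in np.arange(-.08,.08,.01):
                s=(o>lo)&(o<lo+.01)
                if s.sum()>8: q.append((sgn*l[s][:,ax]).max()*1000*sgn)
            print(n,"xy"[ax],sgn,np.round(q,0))
L=(W[...,:2]-c)@np.array([[np.cos(a),-np.sin(a)],[np.sin(a),np.cos(a)]])
for uv in ((410,140),(385,218),(401,168)): print(uv,W[uv[1],uv[0]],L[uv[1],uv[0]])
```

```text
w x 1 [-11.  -6. -50.  87.  87.  87.  87.  87.  87.  87.  87.  88.  88.]
w x -1 [-22. -11. -59. -55.  57.  57.  57. -54. -55. -51. -61. -81. -83.]
w y 1 [65. 65. 65. 65. 65. 65. 65. 65. 65. 65. 65. 65. 65. 65.]
w y -1 [ 55.  49. -39. -40.  30. -55. -58. -48.  58.  30.  30. -11. -16. -21.]
s x 1 [87. 87. 86. 86. 86. 86. 86. 86. 86. 86. 86. 86. 87. 87.]
s x -1 [-83. -85. -85. -86. -84. -84. -84. -85. -85. -86. -85. -84. -85. -83.]
s y 1 [65. 65. 64. 65. 64. 64. 64. 65. 64. 65. 64. 65. 65. 64. 64. 65.]
s y -1 [-67. -67. -67. -66. -67. -67. -67. -67. -66. -67. -67. -67. -67. -67.
 -67. -67.]
(410, 140) [ 0.59165712 -0.03556335  0.02405343] [0.08536395 0.06441774]
(385, 218) [ 0.59020744 -0.08441843  0.01196062] [0.05397961 0.02694851]
(401, 168) [ 0.59055098 -0.05197163  0.02333901] [0.07433702 0.05221685]
```

Wrist and scene edges agree on the jig centre at about (0.5657, -0.138), yaw 38.3°.

Request:
arm_command:
  plan:
    - [0.5,-1,0.4,0.004,-0.013,-0.004,1.5]
    - [0.5,-1,0.4,0.004,-0.013,-0.004,1.5]
    - [0.5,-0.9,0.3,0.004,-0.013,-0.004,1.5]
    - [0.5,0,0,0,0,0,1.5]
    - [0,0,0,0,0,0,1.5]

```text
time: 7.18
position: [0.5671, -0.1383, 0.0807]
tool_rot: [-0.062, 0.704, 0.064, 0.704]
ft_force: [-0.5, 0.3, -2.5]
grip_width: 0.0258
```

```bash
cat > st.py <<'E'
import sys
from p import *
T=pose();o=robot.get_obs();print(o["time"],T[:3,3].round(4),"yaw",np.degrees(yaw(T)).round(2),T[:3,0].round(4),o["ft_force"].round(2),o["moment"].round(2),o["grip_width"].round(4))
z,y,n=map(float,sys.argv[1:4])
r,_=steps(T,[.5657,-.138,z],np.radians(y),int(n),1.5,2);show(r)
E
python3 st.py .068 10 1
```

```text
Traceback (most recent call last):
  File "st.py", line 3, in <module>
    T=pose();o=robot.get_obs();print(o["time"],T[:3,3].round(4),"yaw",np.degrees(yaw(T)).round(2),T[:3,0].round(4),o["ft_force"].round(2),o["moment"].round(2),o["grip_width"].round(4))
                                                                                                                                                               ^^^^^^^^^^^^^^^^^^^^^
AttributeError: 'float' object has no attribute 'round'
```

Well placed. Now down in small steps.

Request:
arm_command:
  plan:
    - [0.8,0,-0.1,0,0,0,1.5]
    - [0.6,0,0,0,0,0,1.5]
    - [0,0,0,0,0,0,1.5]

```text
time: 7.55
position: [0.5658, -0.1379, 0.0659]
tool_rot: [-0.062, 0.704, 0.064, 0.704]
ft_force: [-0.4, -0.9, -3.1]
grip_width: 0.0256
```

```bash
sed -i 's/o\["grip_width"\].round(4)/o["grip_width"]/' st.py; python3 st.py .057 10 1
```

```text
7.55 [ 0.5658 -0.1379  0.0659] yaw 10.24 [-6.0e-04  3.3e-03 -1.0e+00] [-0.43 -0.88 -3.07] [ 0.02 -0.1   0.01] 0.025575509572669183
[[0.89,-0.01,-0.02,0.004,0.0,-0.003,1.5]]
```

Request:
arm_command:
  plan:
    - [0.4,0,0,0,0,0,1.5]
    - [0.2,0,0,0,0,0,1.5]
    - [0.15,0,0,0,0,0,1.5]
    - [0,0,0,0,0,0,1.5]

```text
time: 8.05
position: [0.5664, -0.1379, 0.0595]
tool_rot: [-0.062, 0.704, 0.064, 0.705]
ft_force: [0.5, -0.2, -2.6]
grip_width: 0.0255
```

Request:
arm_command:
  plan:
    - [0.1,0,0,0,0,0,1.5]

```text
time: 8.18
position: [0.5666, -0.1379, 0.0592]
tool_rot: [-0.062, 0.704, 0.064, 0.705]
ft_force: [-2.4, 1.0, 6.9]
grip_width: 0.0257
```

Request:
arm_command:
  plan:
    - [0,0,0,0,0,0,1.5]
    - [0,0,0,0,0,0,1.5]

```text
time: 8.43
position: [0.5666, -0.1378, 0.0592]
tool_rot: [-0.062, 0.704, 0.064, 0.705]
ft_force: [-0.5, 0.9, -0.6]
grip_width: 0.0256
```

```bash
python3 st.py .057 10 1
```

```text
8.425 [ 0.5666 -0.1378  0.0592] yaw 10.27 [ 0.0013  0.0024 -1.    ] [-0.5   0.93 -0.58] [ 0.02 -0.08  0.04] 0.02560426398207582
[[0.22,-0.0,-0.09,0.005,0.002,-0.002,1.5]]
```

Request:
arm_command:
  plan:
    - [0.05,0,0,0,0,0,1.5]
    - [0.05,0,0,0,0,0,1.5]
    - [0.05,0,0,0.12,0,0,1.5]
    - [0.05,0,0,0.12,0,0,1.5]
    - [0.05,0,0,0.12,0,0,1.5]

```text
time: 9.05
position: [0.5694, -0.1389, 0.0591]
tool_rot: [0.067, 0.701, -0.067, 0.707]
ft_force: [0.8, -0.8, 2.8]
grip_width: 0.0256
```

```bash
python3 st.py .057 -51.7 8
```

```text
9.05 [ 0.5694 -0.1389  0.0591] yaw -10.91 [ 7.8e-03 -6.0e-04 -1.0e+00] [ 0.79 -0.82  2.81] [ 0.05 -0.16  0.13] 0.025576805838781698
[[0.03,0.0,-0.05,0.089,0.001,-0.0,1.5],
[0.03,-0.0,-0.05,0.089,0.001,-0.001,1.5],
[0.03,-0.01,-0.05,0.089,0.001,-0.0,1.5],
[0.02,-0.01,-0.05,0.089,0.001,-0.001,1.5],
[0.03,-0.01,-0.04,0.089,0.001,-0.0,1.5],
[0.02,-0.02,-0.04,0.089,0.001,-0.0,1.5],
[0.03,-0.02,-0.04,0.089,0.001,-0.001,1.5],
[0.02,-0.03,-0.04,0.089,0.0,-0.0,1.5]]
```

Request:
arm_command:
  plan:
    - [0.05,0,-0.1,0.09,0.002,0,1.5]
    - [0.05,0,-0.1,0.09,0.002,0,1.5]
    - [0.05,0,-0.1,0.09,0.002,0,1.5]

```text
time: 9.43
position: [0.573, -0.1405, 0.059]
tool_rot: [0.164, 0.682, -0.165, 0.694]
ft_force: [2.6, -0.2, 0.8]
grip_width: 0.0257
```

```bash
python3 st.py .057 -51.7 5
```

```text
9.425 [ 0.573  -0.1405  0.059 ] yaw -26.88 [ 0.0165 -0.0045 -0.9999] [ 2.64 -0.22  0.84] [-0.17 -0.53  0.05] 0.025655073977665872
[[0.04,-0.02,-0.15,0.087,0.003,-0.001,1.5],
[0.04,-0.03,-0.15,0.087,0.003,-0.002,1.5],
[0.04,-0.05,-0.15,0.086,0.003,-0.001,1.5],
[0.04,-0.06,-0.14,0.087,0.003,-0.002,1.5],
[0.03,-0.07,-0.14,0.086,0.004,-0.001,1.5]]
```

Request:
arm_command:
  plan:
    - [0.02,0,-0.4,0.03,0.008,-0.003,1.5]
    - [0.03,0,-0.4,0.03,0.008,-0.003,1.5]
    - [0.03,0,-0.2,0,0,0,1.5]

```text
time: 9.8
position: [0.5657, -0.1367, 0.058]
tool_rot: [0.184, 0.681, -0.186, 0.684]
ft_force: [-0.2, 0.2, -2.0]
grip_width: 0.0261
```

```bash
python3 st.py .057 -51.7 5
```

```text
9.8 [ 0.5657 -0.1367  0.058 ] yaw -30.37 [ 0.0024 -0.0041 -1.    ] [-0.16  0.2  -1.98] [-0.02 -0.05 -0.03] 0.026144625857115623
[[0.02,-0.02,0.01,0.074,0.001,0.0,1.5],
[0.02,-0.02,0.02,0.075,0.001,0.0,1.5],
[0.02,-0.02,0.02,0.074,0.001,0.001,1.5],
[0.02,-0.02,0.02,0.075,0.001,0.0,1.5],
[0.02,-0.02,0.01,0.074,0.001,0.001,1.5]]
```

Request:
arm_command:
  plan:
    - [0.08,-0.02,-0.05,0.08,0.003,0,1.5]
    - [0.08,-0.02,-0.1,0.08,0.003,0,1.5]
    - [0.1,-0.02,-0.1,0.08,0.003,0,1.5]

```text
time: 10.18
position: [0.5596, -0.1349, 0.0536]
tool_rot: [0.267, 0.659, -0.268, 0.65]
ft_force: [1.7, -1.8, -2.1]
grip_width: 0.0262
```

```bash
python3 st.py .043 -51.7 5
```

```text
10.175 [ 0.5596 -0.1349  0.0536] yaw -44.49 [-0.0119  0.0035 -0.9999] [ 1.73 -1.8  -2.14] [-0.22 -0.14 -0.05] 0.026230696400298355
[[0.21,0.04,0.13,0.025,-0.002,0.001,1.5],
[0.21,0.05,0.13,0.025,-0.002,0.001,1.5],
[0.21,0.05,0.13,0.025,-0.002,0.002,1.5],
[0.21,0.05,0.13,0.025,-0.002,0.001,1.5],
[0.21,0.05,0.13,0.026,-0.003,0.002,1.5]]
```

It's dropping: z is down 5 mm. I'll centre and lower it.

Request:
arm_command:
  plan:
    - [0.05,0.1,0.3,0.06,-0.006,0.003,1.5]
    - [0.1,0.1,0.3,0.06,-0.006,0.003,1.5]
    - [0,0,0,0,0,0,1.5]

```text
time: 10.55
position: [0.5596, -0.1352, 0.0492]
tool_rot: [0.307, 0.641, -0.308, 0.633]
ft_force: [0.1, -0.1, -2.7]
grip_width: 0.0255
```

```bash
python3 st.py .043 -51.7 5
```

```text
10.55 [ 0.5596 -0.1352  0.0492] yaw -51.54 [-0.0112  0.0043 -0.9999] [ 0.11 -0.11 -2.72] [ 0.02 -0.05 -0.02] 0.02553107200295848
[[0.12,0.06,0.12,0.001,-0.002,0.001,1.5],
[0.12,0.06,0.12,0.0,-0.002,0.001,1.5],
[0.12,0.06,0.12,0.001,-0.002,0.001,1.5],
[0.13,0.06,0.12,0.0,-0.002,0.002,1.5],
[0.12,0.07,0.12,0.001,-0.002,0.001,1.5]]
```

Request:
arm_command:
  plan:
    - [0.1,0.15,0.3,0,-0.006,0.003,1.5]
    - [0.1,0.15,0.3,0,-0.006,0.003,1.5]
    - [0.1,0,0,0,0,0,1.5]
    - [0.1,0,0,0,0,0,1.5]

```text
time: 11.05
position: [0.5644, -0.1375, 0.0452]
tool_rot: [0.306, 0.638, -0.307, 0.637]
ft_force: [-2.5, 2.3, 10.8]
grip_width: 0.026
```

```bash
python3 st.py .045 -51.7 1
```

```text
11.05 [ 0.5644 -0.1375  0.0452] yaw -51.4 [-1.6e-03 -3.0e-04 -1.0e+00] [-2.47  2.28 10.82] [ 0.15  0.39 -0.01] 0.02598926962808864
[[0.02,0.07,0.12,0.005,-0.001,0.001,1.5]]
```

It's seated on the floor at z 0.0452, exactly 14 mm below the rim contact. Next I release and withdraw straight up.

Request:
arm_command:
  plan:
    - [0,0,0,0,0,0,3]
    - [0,0,0,0,0,0,6]
    - [0,0,0,0,0,0,6]
    - [0,0,0,0,0,0,6]
    - [-2,0,0,0,0,0,6]
    - [-3,0,0,0,0,0,6]
    - [-4,0,0,0,0,0,6]
    - [-5,0,0,0,0,0,6]
    - [-3,0,0,0,0,0,6]
    - [0,0,0,0,0,0,6]

```text
time: 12.3
position: [0.565, -0.1376, 0.2198]
tool_rot: [0.306, 0.638, -0.307, 0.637]
ft_force: [0.6, 0.2, 0.1]
grip_width: 0.0597
```

Run:
```python
from p import *
p,W=save("side","d2"); p2,W2=save("wrist","w5"); p3,W3=save("scene","s2"); o=robot.get_obs();print(o["time"],o["position"],o["grip_width"])
for n,X in (("wrist",W2),("scene",W3),("side",W)):
    d=np.hypot(X[...,0]-.5657,X[...,1]+.138)
    for a,b,r in ((.066,.0745,.025),(.076,.1,.025),(.084,.12,.025)):
        P=X[(X[...,2]>a)&(X[...,2]<b)&(d<r)]
        if len(P)>5: print(n,a,len(P),P.mean(0).round(4),cv2.minAreaRect((P[:,:2]*1000).astype(np.float32)))
cv2.imwrite("pics/s2c.png",np.hstack([cv2.resize(p3[180:460,120:420],(400,373)),cv2.resize(p2[:373*1],(400,373))]))
```

```text
12.45 [ 0.56259373 -0.13660741  0.21603767] 0.06006233653439691
wrist 0.066 65 [ 0.5733 -0.129   0.0705] ((573.3616333007812, -128.96974182128906), (0.7039070725440979, 24.406038284301758), 38.57979965209961)
wrist 0.076 1129 [ 0.5649 -0.1358  0.0858] ((563.643798828125, -136.7963409423828), (25.478097915649414, 25.677297592163086), 38.45380401611328)
wrist 0.084 674 [ 0.5638 -0.1366  0.0906] ((563.3743896484375, -136.84170532226562), (21.095273971557617, 20.953222274780273), 84.74819946289062)
scene 0.066 53 [ 0.5724 -0.1414  0.0707] ((572.5276489257812, -140.34642028808594), (33.71200180053711, 17.79727554321289), 82.6928939819336)
scene 0.076 231 [ 0.5668 -0.1398  0.0854] ((564.3421630859375, -138.97657775878906), (27.09783935546875, 24.045654296875), 37.71497344970703)
scene 0.084 142 [ 0.565  -0.1388  0.0896] ((564.1790771484375, -138.7274169921875), (20.28270149230957, 20.294994354248047), 87.6438980102539)
side 0.066 35 [ 0.5585 -0.1289  0.0701] ((561.22998046875, -127.39421081542969), (21.019451141357422, 33.41483688354492), 88.87872314453125)
side 0.076 62 [ 0.5602 -0.1324  0.0837] ((561.595703125, -134.4040985107422), (28.651716232299805, 21.532379150390625), 15.84411334991455)
side 0.084 32 [ 0.56   -0.1344  0.0881] ((559.5565185546875, -136.2733154296875), (19.260154724121094, 17.801868438720703), 12.263158798217773)
```

View pics/s2c.png

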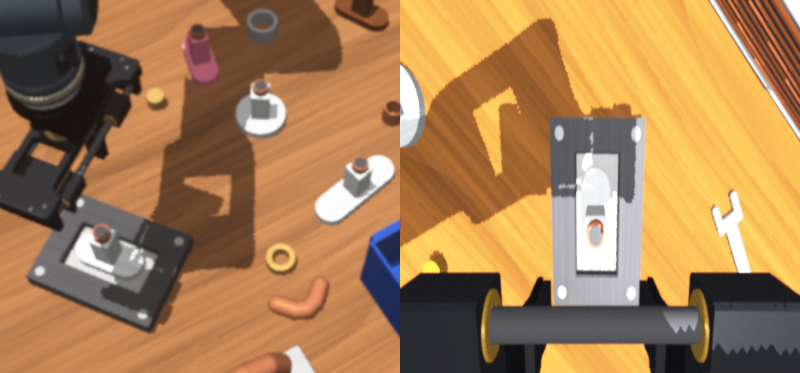

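The holder sits in the recess with its foot aligned: scene crop (100,235), wrist crop (596,232). Its collar top is at 0.09, so the underside is at 0.010. The round and long holders are unmoved, and the gripper is clear.

```bash
python3 -c "
from rig import workorder; print(workorder.hand_in())"
```

```text
the job is handed in; nothing more can be done
None
```

The matching 90 mm silver holder is home in the recess, released and upright, and I've handed the job in. It took about 12.5 s of the 38 s allowed.

**What I did:** I stood it on the rim about 62° across the recess. I then turned it with a light press until the foot dropped, lowered it to the floor, let go and lifted clear.

**Last checks:**
- **Depth:** the collar top is at about 0.090 m, which puts the underside about 10 mm above the bench. The tool had also come down exactly 14 mm from where it first touched the rim.
- **Position:** the holder is about 2–3 mm from the recess middle and within 1° of its long direction, by the wrist and scene cameras. The side camera, with few points, read it about 4 mm further off and was no use for the angle.
- **Force:** the highest upward force I read was about 7 N on the rim and 11 N when seated. I only read it at the end of each move, so short peaks in between were not seen.
- **Other holders:** in the final scene view the long and round holders stand where they were. I judged this by eye and did not re-measure them.

**What went off plan:** during turning the tool drifted about 8 mm sideways and tilted by 1°. I corrected both before the foot dropped. I have no direct confirmation that the two on-the-way steps were registered, but the poses and forces I read at those points met them.

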